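Tighten the pulley setscrew on the shaft's flat

ROBOT

A 6-joint arm with a two-finger parallel gripper is mounted at the origin on the work surface. World frame = base frame: x ahead of the robot, y to its left, z up, the work surface at z = 0. Lengths are in m, angles in rad, forces in N, time in s.
With the tool pointing down it reaches from about 0.25 to 0.775 m from the base axis. Payload 4 kg.
Tool frame: the origin (TCP) lies where the fingers leave the gripper's body, on its centre line; the fingertips stand 97 mm ahead of it and the grasp point (between the pads) lies 78 mm ahead of it; z points along the fingers, y is the line along which they close (so a half turn about z gives the same grasp; the last joint's range is limited). The gripper opens to 94 mm and grips with 3 to 60 N. Pads are 16 mm wide; open, the fingers measure 119 mm over their backs; the gripper's body (75 mm by 177 mm) begins 78 mm behind the grasp point.
Start: joints at [-1.22, 0.087, 1.371, -0, 1.684, -0.103], TCP at [0.241, -0.494, 0.303] pointing down, gripper open.
Joint ranges: [-3.1, 3.1], [-0.76, 2.03], [0.27, 2.55], [-1.08, 4.22], [0.17, 2.65], [-2.57, 2.57]. Speed limits (rad/s): [2.79, 2.79, 3.14, 3.14, 3.14, 3.14].

INTERFACE

Orientations are given as [roll, pitch, yaw] about the fixed x, y, z axes, in that order (R = Rz(yaw) Ry(pitch) Rx(roll)).
In Python, from bench import robot, eyes gives the robot as it stands. The module is installed in compiled form; this text tells all that it offers.
- The arm moves only by the tool carry_out, never from a script. Its argument "deltas" is a list of rows, each an object of numbers: "dx", "dy", "dz": the shift along the tool's x, y, z each as a share of 0.02 m, from -1 to 1; "wx", "wy", "wz": the turn, a rotation vector about the tool's x, y, z each as a share of 0.12 rad, from -1 to 1; "gripper": the closure in counts, from 0 (fully open) to 255 (shut). In form: [{"dx": .., "dy": .., "dz": .., "wx": .., "wy": .., "wz": .., "gripper": ..}, ...]. A call has 1 to 20 rows; each row shifts and turns the commanded pose from where the row before left it, along the tool's axes as they then stand; what a row does not reach is not made up. A row lasts 1/12 s, in which the tool goes at most 41.7 mm and 7.16 degrees, less where a joint would pass 70% of its speed; a pose out of reach is approached as far as the arm can. A call with a number of a shift or a turn outside -1 to 1 is refused whole. A call with a gripper value outside its range is refused whole. The fingers move at their own pace and stop on an object; the grip force is fixed at half the most. Time passes only in rows, so rows that do not move let the fingers close. It gives the time, the measured TCP pose, the force, the opening and the grip force at its end, in the units of the state.
- robot.get_obs(): the state, without advancing time (a new reading comes with each control period).
- eyes.snapshot(name): name is "side" or "top"; returns the picture (384x512x3 uint8, red, green, blue); there is no depth.
- eyes.get_calibration(name): a dict with "fovy" (degrees; the focal length in pixels is half the picture's height over the tangent of half this angle, whatever the lens; pixels are square), "cx", "cy" (the principal point, pixels), "R" (3x3) and "t" (3): a world point X has camera coordinates R X + t. Camera axes: x right, y down, z forward; pixel columns grow to the right and rows downward; lengths in m; the calibration is good to about 2 mm. A picture is of the moment at which its call begins. get_calibration takes no time and is no camera call.
- robot.close_job(): hands the job in; it is judged then, once.
The state is a dict: "time": time; "joint_positions": joint angles; "qvel": joint speeds; "joint_torque": joint torques, N m; "tool_pos": TCP position; "ee_rot": TCP orientation; "wrist_force": force on the tool from outside, world axes, zero at the start; "wrist_torque": the same for the moment, N m; "width": finger opening in m; "finger_force": force on a finger pad.
Only numpy, scipy, OpenCV 4.12 (cv2) and the standard library are available. Lean on these libraries where they do the work, as an engineer would, in place of code of your own. Each camera call takes 0.05 s, during which the arm holds its last target. There are 200 camera calls.

TASK

Swing the lever on the drive unit's shaft upright so that the shaft's flat faces squarely up at the pulley's setscrew. Then, with the T-handle hex key from its stand, turn the setscrew clockwise until you feel it go firm and about 15 degrees more to tighten it (the thread strips at 26). Put the key back upright in its stand and leave everything else on the bench alone.

Things in the scene. Friction and masses are not known exactly. Their poses are not given: they have to be found in the camera images.
- drive_mid (a point): Drive unit, fixed: plate 120x190x12 mm, two grey bearing blocks (100 mm high, 22 mm thick, centres y=-90, +55 mm), toothed pulley (76 mm across, held still, y=-35 mm), steel shaft 75 mm up, lever at y=+111 mm (plate ends at y=+85). This point: on the bench under the shaft. y axis along the shaft towards the lever end, x level and square to it, z up.
- flat (a point): Centre of the flat of the D-shaped shaft (28 mm diameter; flat 10 mm from the axis, 20 mm wide, full length, seen between pulley and bearing block). z axis: the flat's outward normal, straight up when it faces the setscrew; y along the shaft. Starts leaning 17 to 43 degrees towards the drive unit's -x. Turns stiffly (about 0.3 N m), stays where left.
- lever_top (a point): Centre of the top end of the lever, a dark steel bar 12x12 mm standing out of the shaft's end on the same side as the flat and square to it; 75 mm from the shaft's axis. Upright lever (top 150 mm above the bench) = flat facing up. Can be pushed or pinched.
- socket (a point): Centre of the mouth of the setscrew's hexagon socket, on top of the pulley in a round boss (36 mm across, 122 mm up), open upwards; 13 mm across flats, 16 mm deep. Axes turn with the screw: z up, y square to two opposite walls (alike every 60 degrees). Clockwise from above runs it in: easily (0.06 N m) for an unknown 0.1 to 1.05 rad, then firm: 0.35 N m turns it on.
- tightening (a joint): How far the setscrew has been turned clockwise beyond the point where it went firm, rad. 0 at the start and until it is firm; it keeps its value when the key is let go. Tight is above 0.12; the thread strips above 0.45.
- key_bar (a point): Centre of the T-handle hex key's grip: black bar 90 mm long (x axis), 14 mm thick (y), 18 mm high, level across the top of a steel hexagon stem 12 mm across flats, two flats square to y; the stem's last 5 mm taper to 7 mm diameter. The bar's centre is 93 mm above the tip along z. About 0.18 kg.
- key_tip (a point): Centre of the tip of the key's stem; same axes as the bar's point, z up the stem.
- stand_hole (a point): Centre of the mouth of the round hole (16 mm diameter, 34 mm deep, mouth 45 mm above the bench) in the key's stand, a black block 70 x 70 x 45 mm fixed to the bench. The key stands in it to the bottom, with about 2 mm of play, its bar's centre then 104 mm above the bench.
- collar: Bystander: loose steel shaft collar, 44 mm across, 15 mm high. Origin under its centre.
- idler: Bystander: loose aluminium idler wheel, 60 mm across, 34 mm high. Origin under its centre.
- driver: Bystander: screwdriver lying on the bench.
- partsbin: Bystander: open parts bin, 120 x 160 x 60 mm.
- harddrive: Bystander: hard disk drive, 147 x 102 x 26 mm, lying flat.
- tape: Bystander: roll of tape, 80 mm across, 24 mm high, lying flat.
- brush: Bystander: brush lying on the bench.
There are look-alikes about, which are no part of the job. Of the things shaped like the part that bears key_bar, the bare steel one is meant.

How it is judged:
By the outcome, as a careful person would: the job done as asked, in the order asked, and still so for the second after the job is handed in, with the robot touching nothing.
It also fails if it takes over 72 s, if anything falls off the work surface, if the arm or the gripper's body presses on something with over 40 N, if the wrist force passes 120 N, or if a joint passes its speed limit or range.

## Working session

There is one attempt and no reset: what is moved stays moved. The work goes in short steps, Python scripts to look and compute and a tool call to move; the robot and the scene stay as the last step left them, time stands still between calls to the robot, and variables do not carry over. Pictures are saved under pics/ and viewed, at most 10 in all, crops included, and the job is handed in when it is done.

Besides the shell and the picture viewer there is one more tool, called after ">>>" as name(argument=value, ...) on one line, values as JSON. carry_out: Moves the arm, as the interface text tells. Shift numbers are shares of 0.02 m and turn numbers shares of 0.12 rad, none past 1 either way. Its arguments: {"type":"object","properties":{"deltas":{"type":"array","items":{"type":"object","properties":{"dx":{"type":"number"},"dy":{"type":"number"},"dz":{"type":"number"},"wx":{"type":"number"},"wy":{"type":"number"},"wz":{"type":"number"},"gripper":{"type":"number"}}}}},"required":["deltas"]}

```bash
mkdir -p pics; python3 - <<'E'
from bench import robot, eyes
import cv2, numpy as np
for n in("side","top"):
    im=eyes.snapshot(n); cv2.imwrite(f"pics/{n}0.png",cv2.resize(im[:,:,::-1],(800,600),interpolation=cv2.INTER_CUBIC)); np.save(f"pics/{n}0.npy",im)
    c=eyes.get_calibration(n); R=np.array(c["R"]);print(n,c["fovy"],c["cx"],c["cy"],R.round(3).tolist(),c["t"],"pos",(-R.T@np.array(c["t"])).round(3))
o=robot.get_obs();print({k:np.round(v,3).tolist() for k,v in o.items()})
E
```

```text
side 56.81927334463898 250.0290935539409 190.06731393705954 [[-0.789, -0.615, 0.005], [-0.291, 0.366, -0.884], [0.542, -0.699, -0.468]] [0.468633   0.2769645  0.82737782] pos [0.002 0.764 0.63 ]
top 56.19351634384136 255.25695246645574 191.72502776572387 [[-0.023, -0.999, 0.027], [-0.991, 0.019, -0.129], [0.128, -0.03, -0.991]] [0.01394681 0.60396685 1.08761154] pos [0.46  0.035 1.156]
{'time': 0.1, 'joint_positions': [-1.22, 0.088, 1.372, -0.0, 1.684, -0.103], 'qvel': [-0.001, -0.0, -0.002, 0.002, -0.0, -0.002], 'joint_torque': [0.002, -34.125, -30.33, 0.072, 0.03, -0.0], 'tool_pos': [0.241, -0.494, 0.302], 'ee_rot': [-3.14, -0.0, 0.454], 'wrist_force': [0.7, 1.033, 0.305], 'wrist_torque': [-0.039, 0.027, 0.009], 'finger_force': 0.0, 'width': 0.094}
```

View pics/side0.png

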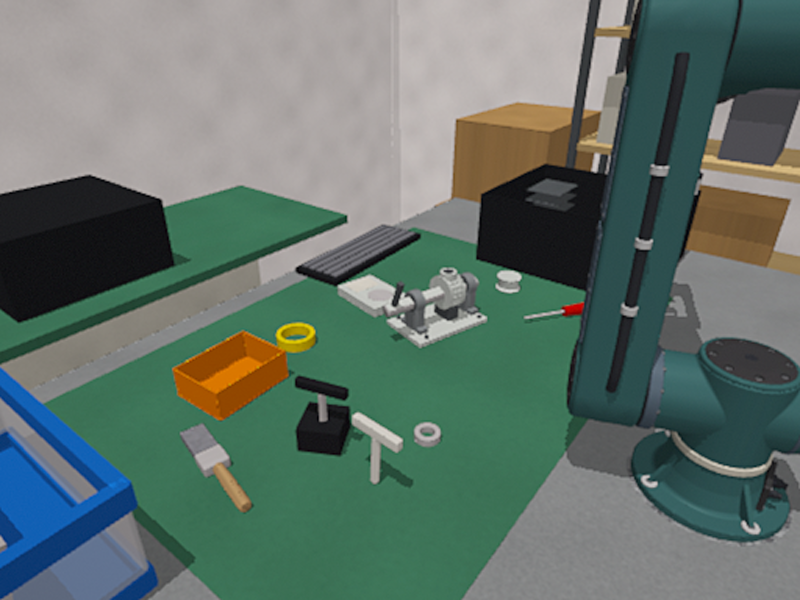

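View pics/top0.png

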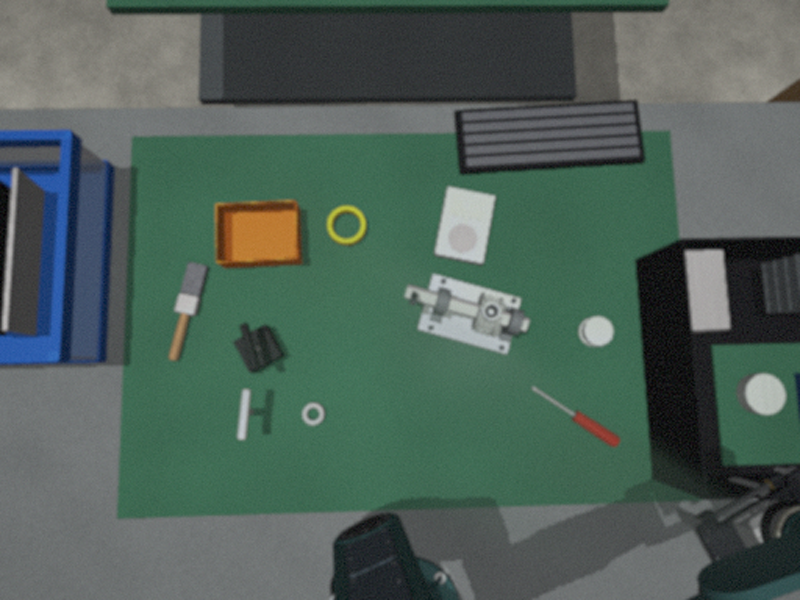

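The steel key with the black bar stands in the black stand (side about (322,388), top about (255,345)). The white T at side (375,440) is the look-alike. The drive unit is at top (470,312), with its lever end on the left. I'll zoom in on both.

```bash
cat > h.py <<'E'
import numpy as np, cv2
from bench import robot, eyes
C={n:eyes.get_calibration(n) for n in("side","top")}
for c in C.values(): c["f"]=192/np.tan(np.radians(c["fovy"])/2); c["R"]=np.array(c["R"]); c["t"]=np.array(c["t"])
def ray(n,u,v):
    c=C[n]; d=c["R"].T@np.array([(u-c["cx"])/c["f"],(v-c["cy"])/c["f"],1]); return -c["R"].T@c["t"], d/np.linalg.norm(d)
def onz(n,u,v,z):
    o,d=ray(n,u,v); return o+d*(z-o[2])/d[2]
def tri(a,b):  # (u,v) side, (u,v) top -> point, gap
    o1,d1=ray("side",*a); o2,d2=ray("top",*b)
    s=np.linalg.lstsq(np.c_[d1,-d2],o2-o1,rcond=None)[0]; p,q=o1+s[0]*d1,o2+s[1]*d2
    return (p+q)/2, np.linalg.norm(p-q)
def proj(n,X):
    c=C[n]; p=c["R"]@np.asarray(X)+c["t"]; return c["f"]*p[:2]/p[2]+[c["cx"],c["cy"]]
def crop(im,u0,v0,w,h,W,H): return cv2.resize(im[v0:v0+h,u0:u0+w,::-1],(W,H),interpolation=cv2.INTER_CUBIC)
E
python3 - <<'E'
from h import *
t=np.load("pics/top0.npy");s=np.load("pics/side0.npy")
a=[crop(t,252,165,100,75,400,300),crop(s,240,160,80,60,400,300),crop(t,130,190,80,60,400,300),crop(s,180,230,80,60,400,300)]
cv2.imwrite("pics/m1.png",np.vstack([np.hstack(a[:2]),np.hstack(a[2:])]))
E
```

```text
(no output)
```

View pics/m1.png

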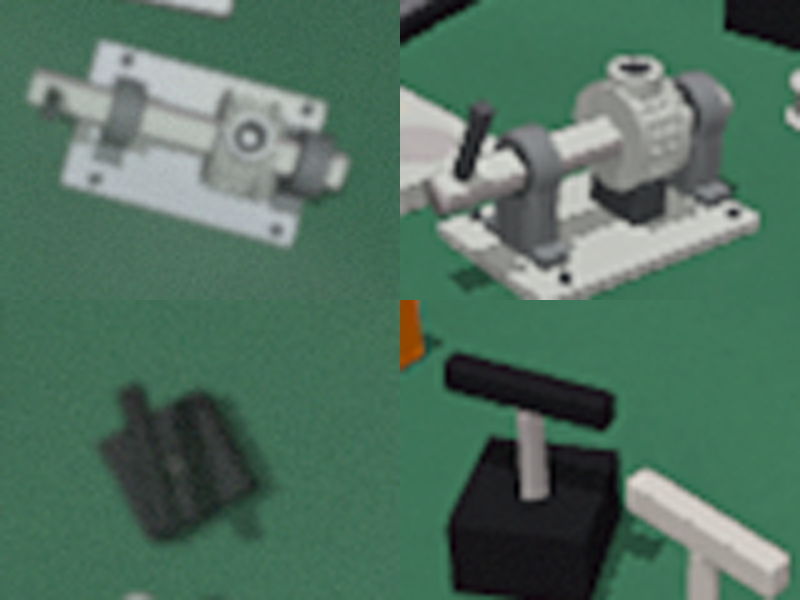

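```bash
python3 - <<'E'
from h import *
T=lambda x,y:(252+x/4,165+y/4)
cs=np.array([onz("top",*T(*p),.012) for p in[(100,40),(327,105),(293,246),(62,185)]])
print(cs.round(4).tolist(),[np.linalg.norm(cs[i]-cs[(i+1)%4]).round(4) for i in range(4)])
c=cs.mean(0); ax=(cs[0]+cs[3]-cs[1]-cs[2]);yaw=np.arctan2(-ax[0],ax[1]);print("plate c",c,"yaw(x-axis)",yaw)
S=onz("top",*T(250,138),.122);print("socket top",S)
print("socket tri",tri((240+235/5,160+69/5),T(250,138)))
# plate centre is y=-10 in drive frame
y=np.array([-np.sin(yaw),np.cos(yaw),0]);x=np.array([np.cos(yaw),np.sin(yaw),0])
mid=c+.010*y;mid[2]=0;print("mid",mid,"socket expected",mid-.035*y)
# lever top
for a in(0,17,25,30,35,43):
    P=mid+.111*y+np.array([0,0,.075])+.075*(np.array([0,0,1])*np.cos(np.radians(a))-x*np.sin(np.radians(a)))
    q=proj("side",P);r=proj("top",P);print(a,P.round(3),"side crop",(q-[240,160])*5+[400,0],"top crop",(r-[252,165])*4)
# key
K=lambda x,y:(130+x/5,190+(y-300)/5);L=lambda x,y:(180+(x-400)/5,230+(y-300)/5)
print("bar",tri(L(530,390),K(165,462)))
for nm,p in(("e1",(130,390)),("e2",(192,530))): print(nm,onz("top",*K(*p),.113))
# side bar ends
for p in((450,370),(607,412)):print(onz("side",*L(*p),.104))
E
```

```text
[[0.6607, -0.0713, 0.012], [0.6042, -0.2532, 0.012], [0.4916, -0.2201, 0.012], [0.5441, -0.0373, 0.012]] [np.float64(0.1905), np.float64(0.1174), np.float64(0.1902), np.float64(0.1215)]
plate c [ 0.57515698 -0.14550411  0.012     ] yaw(x-axis) -0.2905322219143161
socket top [ 0.56724302 -0.16798484  0.122     ]
socket tri (array([ 0.56776045, -0.1684907 ,  0.11883191]), np.float64(0.0004410893661766089))
mid [ 0.57802161 -0.1359232   0.        ] socket expected [ 0.56799543 -0.1694564   0.        ]
0 [ 0.61 -0.03  0.15] side crop [460.52310381  80.31867104] top crop [60.40228751 77.85025778]
17 [ 0.589 -0.023  0.147] side crop [481.25574558  97.7494947 ] top crop [ 52.07684944 108.05152082]
25 [ 0.579 -0.02   0.143] side crop [490.60948783 109.00500969] top crop [ 48.20303279 121.88224719]
30 [ 0.574 -0.019  0.14 ] side crop [496.18801626 116.90178052] top crop [ 45.85445239 130.19416554]
35 [ 0.569 -0.017  0.136] side crop [501.49948509 125.38543226] top crop [ 43.58716262 138.16064707]
43 [ 0.561 -0.015  0.13 ] side crop [509.32149943 139.99935852] top crop [ 40.17784594 150.01684645]
bar (array([0.51348322, 0.27534597, 0.09812013]), np.float64(0.0047962804806481255))
e1 [0.55278974 0.29087981 0.113     ]
e2 [0.47174561 0.25469796 0.113     ]
[0.55213204 0.29458099 0.104     ]
[0.46938687 0.2715049  0.104     ]
```

Lever lean comes out at about 20°, the drive yaw at about -0.287, and the socket at about (0.567,-0.168). All of this matches the given sizes. The bar's yaw and the hexagon's angle are still unsure, so I'll enhance those two spots.

```bash
python3 - <<'E'
from h import *
def avg(n,k=8): return np.mean([eyes.snapshot(n).astype(float) for _ in range(k)],0)
t,s=avg("top"),avg("side");np.save("pics/ta.npy",t);np.save("pics/sa.npy",s)
def e(im,u,v,w,h,lo,hi): return crop(np.clip((im-lo)/(hi-lo)*255,0,255).astype(np.uint8),u,v,w,h,400,300)
a=[e(t,302,188,24,18,40,230),e(s,275,165,24,18,40,230),e(t,145,202,44,33,10,90),e(s,184,236,44,33,10,120)]
cv2.imwrite("pics/m2.png",np.vstack([np.hstack(a[:2]),np.hstack(a[2:])]))
E
```

```text
(no output)
```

View pics/m2.png

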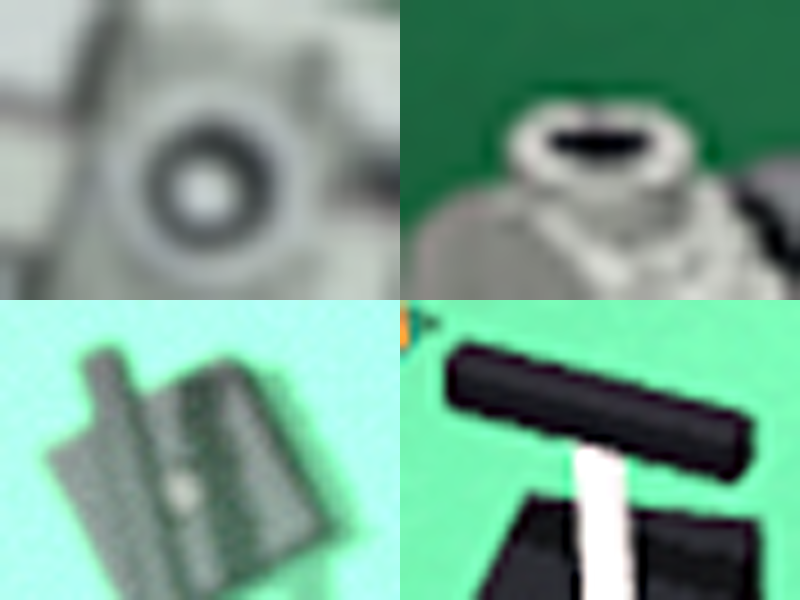

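```bash
python3 - <<'E'
from h import *
K=lambda x,y:(145+x*44/400,202+(y-300)*44/400);L=lambda x,y:(184+(x-400)*44/400,236+(y-300)*44/400)
for p in((457,375),(742,447),(599,411)):print("side",onz("side",*L(*p),.104))
print("top far end",onz("top",*K(103,352),.113),"line pt",onz("top",*K(157,590),.113))
t=np.load("pics/ta.npy")
# block outline corners on z=.045, from the crop
for p in((50,450),(232,360),(330,530)):print("block",onz("top",*K(*p),.045))
# hex socket: radial darkness harmonics in top and side ring
S=np.array([.5675,-.1683,.122])
x=np.clip(t.mean(2),0,255).astype(np.float32)
c0=proj("top",S);print("socket proj",c0, "side",proj("side",S))
sub=x[192:208,306:322];m=(sub<110).astype(np.uint8);print(sub.round(0).astype(int)[::1])
E
```

```text
side [0.55086674 0.29488062 0.104     ]
side [0.46956513 0.27052727 0.104     ]
side [0.50967974 0.28259433 0.104     ]
top far end [0.55358057 0.28994435 0.113     ] line pt [0.47810981 0.27216752 0.113     ]
block [0.5269786  0.32388756 0.045     ]
block [0.55609487 0.26320424 0.045     ]
block [0.49806306 0.23003193 0.045     ]
socket proj [314.60398786 199.40986109] side [287.15062957 172.9902469 ]
[[131 104 118 139 143 152 159 162 164 166 165 162 157 147 137 147]
 [117 102 125 144 153 163 173 177 175 175 172 167 159 145 137 150]
 [110 106 130 150 164 174 178 172 163 167 172 174 168 149 138 146]
 [122 123 141 155 167 170 157 136 122 127 146 163 173 161 148 149]
 [140 137 153 164 164 145 119 100  88  88 104 135 163 172 162 153]
 [146 141 160 169 155 121 109 117 116  99  83 104 144 169 167 156]
 [141 138 160 168 142 111 128 161 168 140  99  89 131 167 170 151]
 [140 142 155 163 140 109 137 179 190 167 116  93 131 168 168 146]
 [141 147 153 163 148 113 126 164 177 158 115 101 139 172 170 154]
 [140 149 150 158 158 130 110 124 130 121 107 122 155 176 175 170]
 [144 152 150 151 159 150 128 114 113 118 130 152 169 173 173 176]
 [147 152 149 143 147 155 155 151 151 157 165 170 169 162 161 171]
 [146 151 151 143 138 144 154 162 166 170 169 161 159 156 159 173]
 [144 150 155 148 143 142 143 147 151 153 150 147 152 160 165 180]
 [142 150 154 150 151 150 148 145 144 146 146 144 151 156 165 179]
 [140 148 150 152 154 155 153 150 153 154 147 147 152 146 145 157]]
```

The stand is at (0.511,0.278) with bar yaw about 0.27. The hexagon can't be resolved here, so I'll find its angle by feel. First I move above the lever, aligned to pinch along the drive's x axis.

>>> carry_out(deltas=[{"wz": -0.99, "gripper": 0}, {"wz": -0.99}, {"wz": -0.99}, {"wz": -0.99}, {"wz": -0.99}, {"wz": -0.99}, {"wz": -0.98}, {"dx": 1, "dy": 0.4}, {"dx": 1, "dy": 0.4}, {"dx": 1, "dy": 0.4}, {"dx": 1, "dy": 0.4}, {"dx": 1, "dy": 0.4}, {"dx": 1, "dy": 0.4}, {"dx": 1, "dy": 0.4}, {"dx": 1, "dy": 0.4}, {"dx": 1, "dy": 0.4}, {"dx": 1, "dy": 0.4}, {"dx": 1, "dy": 0.4}, {"dx": 1, "dy": 0.4}, {"dx": 1, "dy": 0.4}])

```text
invalid input
```

>>> carry_out(deltas=[{"dx": 1, "dy": 0.4}, {"dx": 1, "dy": 0.4}, {"dx": 1, "dy": 0.4}, {"dx": 1, "dy": 0.4}, {"dx": 1, "dy": 0.4}, {"dx": 1, "dy": 0.4}, {"dx": 1, "dy": 0.4}, {"dx": 1, "dy": 0.4}, {"dx": 1, "dy": 0.4}, {"dx": 1, "dy": 0.4}, {"dx": 1, "dy": 0.4}, {"dx": 1, "dy": 0.4}, {"dx": 1, "dy": 0.4}, {"dx": 1, "dy": 0.4}, {"dx": 0.5, "dy": 0.25}, {}, {}])

```text
invalid input
```

>>> carry_out(deltas=[{"dx": 0, "dy": 0, "dz": 0, "wx": 0, "wy": 0, "wz": -0.99, "gripper": 0}, {"dx": 0, "dy": 0, "dz": 0, "wx": 0, "wy": 0, "wz": -0.99, "gripper": 0}, {"dx": 0, "dy": 0, "dz": 0, "wx": 0, "wy": 0, "wz": -0.99, "gripper": 0}, {"dx": 0, "dy": 0, "dz": 0, "wx": 0, "wy": 0, "wz": -0.99, "gripper": 0}, {"dx": 0, "dy": 0, "dz": 0, "wx": 0, "wy": 0, "wz": -0.99, "gripper": 0}, {"dx": 0, "dy": 0, "dz": 0, "wx": 0, "wy": 0, "wz": -0.99, "gripper": 0}, {"dx": 0, "dy": 0, "dz": 0, "wx": 0, "wy": 0, "wz": -0.98, "gripper": 0}, {"dx": 1, "dy": 0.4, "dz": 0, "wx": 0, "wy": 0, "wz": 0, "gripper": 0}, {"dx": 1, "dy": 0.4, "dz": 0, "wx": 0, "wy": 0, "wz": 0, "gripper": 0}, {"dx": 1, "dy": 0.4, "dz": 0, "wx": 0, "wy": 0, "wz": 0, "gripper": 0}])

```text
time: 1.73
tool_pos: [0.2813, -0.4432, 0.3026]
ee_rot: [3.142, -0.0, 1.283]
wrist_force: [0.6, -0.0, -0.4]
width: 0.0939
finger_force: 0.0
```

>>> carry_out(deltas=[{"dx": 1, "dy": 0.4, "dz": 0, "wx": 0, "wy": 0, "wz": 0, "gripper": 0}, {"dx": 1, "dy": 0.4, "dz": 0, "wx": 0, "wy": 0, "wz": 0, "gripper": 0}, {"dx": 1, "dy": 0.4, "dz": 0, "wx": 0, "wy": 0, "wz": 0, "gripper": 0}, {"dx": 1, "dy": 0.4, "dz": 0, "wx": 0, "wy": 0, "wz": 0, "gripper": 0}, {"dx": 1, "dy": 0.4, "dz": 0, "wx": 0, "wy": 0, "wz": 0, "gripper": 0}, {"dx": 1, "dy": 0.4, "dz": 0, "wx": 0, "wy": 0, "wz": 0, "gripper": 0}, {"dx": 1, "dy": 0.4, "dz": 0, "wx": 0, "wy": 0, "wz": 0, "gripper": 0}, {"dx": 1, "dy": 0.4, "dz": 0, "wx": 0, "wy": 0, "wz": 0, "gripper": 0}, {"dx": 1, "dy": 0.4, "dz": 0, "wx": 0, "wy": 0, "wz": 0, "gripper": 0}, {"dx": 1, "dy": 0.4, "dz": 0, "wx": 0, "wy": 0, "wz": 0, "gripper": 0}, {"dx": 1, "dy": 0.4, "dz": 0, "wx": 0, "wy": 0, "wz": 0, "gripper": 0}, {"dx": 1, "dy": 0.4, "dz": 0, "wx": 0, "wy": 0, "wz": 0, "gripper": 0}, {"dx": 1, "dy": 0.4, "dz": 0, "wx": 0, "wy": 0, "wz": 0, "gripper": 0}, {"dx": 1, "dy": 0.4, "dz": 0, "wx": 0, "wy": 0, "wz": 0, "gripper": 0}, {"dx": 1, "dy": 0.4, "dz": 0, "wx": 0, "wy": 0, "wz": 0, "gripper": 0}, {"dx": 1, "dy": 0.4, "dz": 0, "wx": 0, "wy": 0, "wz": 0, "gripper": 0}, {"dx": 1, "dy": 0.4, "dz": 0, "wx": 0, "wy": 0, "wz": 0, "gripper": 0}, {"dx": 1, "dy": 0.4, "dz": 0, "wx": 0, "wy": 0, "wz": 0, "gripper": 0}, {"dx": 1, "dy": 0.4, "dz": 0, "wx": 0, "wy": 0, "wz": 0, "gripper": 0}, {"dx": 1, "dy": 0.4, "dz": 0, "wx": 0, "wy": 0, "wz": 0, "gripper": 0}])

```text
time: 3.4
tool_pos: [0.5482, -0.1042, 0.3027]
ee_rot: [3.141, 0.0, 1.284]
wrist_force: [0.2, -0.2, 0.2]
width: 0.0941
finger_force: 0.0
```

>>> carry_out(deltas=[{"dx": 1, "dy": 0.4, "dz": 0, "wx": 0, "wy": 0, "wz": 0, "gripper": 0}, {"dx": 1, "dy": 0.4, "dz": 0, "wx": 0, "wy": 0, "wz": 0, "gripper": 0}, {"dx": 1, "dy": 0.4, "dz": 0, "wx": 0, "wy": 0, "wz": 0, "gripper": 0}, {"dx": 1, "dy": 0.4, "dz": 0, "wx": 0, "wy": 0, "wz": 0, "gripper": 0}, {"dx": 0.55, "dy": 0.3, "dz": 0, "wx": 0, "wy": 0, "wz": 0, "gripper": 0}, {"dx": 0, "dy": 0, "dz": 0, "wx": 0, "wy": 0, "wz": 0, "gripper": 0}, {"dx": 0, "dy": 0, "dz": 0, "wx": 0, "wy": 0, "wz": 0, "gripper": 0}])

```text
time: 3.98
tool_pos: [0.6098, -0.0286, 0.3023]
ee_rot: [-3.141, 0.001, 1.285]
wrist_force: [0.0, -0.1, -0.3]
width: 0.0941
finger_force: 0.0
```

>>> carry_out(deltas=[{"dx": 0, "dy": 0, "dz": 0.9, "wx": 0, "wy": 0, "wz": 0, "gripper": 0}, {"dx": 0, "dy": 0, "dz": 0.9, "wx": 0, "wy": 0, "wz": 0, "gripper": 0}, {"dx": 0, "dy": 0, "dz": 0.9, "wx": 0, "wy": 0, "wz": 0, "gripper": 0}, {"dx": 0, "dy": 0, "dz": 0.9, "wx": 0, "wy": 0, "wz": 0, "gripper": 0}, {"dx": 0, "dy": 0, "dz": 0.9, "wx": 0, "wy": 0, "wz": 0, "gripper": 0}, {"dx": 0, "dy": 0, "dz": 0.6, "wx": 0, "wy": 0, "wz": 0, "gripper": 0}, {"dx": 0, "dy": 0, "dz": 0, "wx": 0, "wy": 0, "wz": 0, "gripper": 0}, {"dx": 0, "dy": 0, "dz": 0, "wx": 0, "wy": 0, "wz": 0, "gripper": 0}])

```text
time: 4.65
tool_pos: [0.6093, -0.0293, 0.2004]
ee_rot: [-3.14, 0.001, 1.283]
wrist_force: [-0.6, 0.2, 0.7]
width: 0.094
finger_force: 0.0
```

>>> carry_out(deltas=[{"dx": 0, "dy": 0, "dz": 0, "wx": 0, "wy": 0, "wz": 0, "gripper": 255}, {"dx": 0, "dy": 0, "dz": 0, "wx": 0, "wy": 0, "wz": 0, "gripper": 255}, {"dx": 0, "dy": 0, "dz": 0, "wx": 0, "wy": 0, "wz": 0, "gripper": 255}, {"dx": 0, "dy": 0, "dz": 0, "wx": 0, "wy": 0, "wz": 0, "gripper": 255}, {"dx": 0, "dy": 0, "dz": 0, "wx": 0, "wy": 0, "wz": 0, "gripper": 255}, {"dx": 0, "dy": 0, "dz": 0, "wx": 0, "wy": 0, "wz": 0, "gripper": 255}, {"dx": 0, "dy": 0, "dz": 0, "wx": 0, "wy": 0, "wz": 0, "gripper": 255}, {"dx": 0, "dy": 0, "dz": 0, "wx": 0, "wy": 0, "wz": 0, "gripper": 255}, {"dx": 0, "dy": 0, "dz": 0, "wx": 0, "wy": 0, "wz": 0, "gripper": 255}, {"dx": 0, "dy": 0, "dz": 0, "wx": 0, "wy": 0, "wz": 0, "gripper": 255}])

```text
time: 5.48
tool_pos: [0.6086, -0.028, 0.2015]
ee_rot: [-3.138, 0.0, 1.285]
wrist_force: [-4.2, 1.4, 4.6]
width: 0.0308
finger_force: 2.8
```

```bash
python3 - <<'E'
from h import *
t,s=[np.mean([eyes.snapshot(n).astype(float) for _ in range(2)],0) for n in("top","side")]
u=lambda x:np.clip(x,0,255).astype(np.uint8)
cv2.imwrite("pics/m3.png",np.hstack([crop(u(t),240,150,80,60,400,300),crop(u(s),235,145,60,45,400,300)]))
o=robot.get_obs();print({k:np.round(o[k],3).tolist() for k in("wrist_force","wrist_torque","width","tool_pos","finger_force")})
E
```

```text
{'wrist_force': [-5.117, 0.886, 4.145], 'wrist_torque': [0.19, 0.715, -0.028], 'width': 0.015, 'tool_pos': [0.609, -0.028, 0.201], 'finger_force': 2.388}
```

View pics/m3.png

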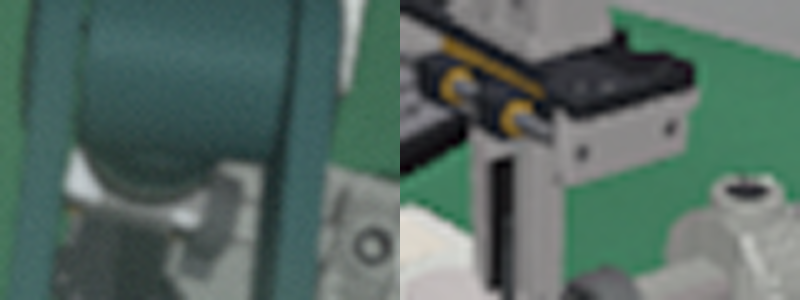

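The fingers are still closing (15 mm left) and pushing the lever upright. I'll let them finish.

>>> carry_out(deltas=[{"dx": 0, "dy": 0, "dz": 0, "wx": 0, "wy": 0, "wz": 0, "gripper": 255}, {"dx": 0, "dy": 0, "dz": 0, "wx": 0, "wy": 0, "wz": 0, "gripper": 255}, {"dx": 0, "dy": 0, "dz": 0, "wx": 0, "wy": 0, "wz": 0, "gripper": 255}, {"dx": 0, "dy": 0, "dz": 0, "wx": 0, "wy": 0, "wz": 0, "gripper": 255}, {"dx": 0, "dy": 0, "dz": 0, "wx": 0, "wy": 0, "wz": 0, "gripper": 255}])

```text
time: 6.1
tool_pos: [0.6105, -0.0287, 0.2015]
ee_rot: [3.139, -0.0, 1.284]
wrist_force: [0.4, -0.2, 4.4]
width: 0.0121
finger_force: 30.0
```

```bash
python3 - <<'E'
from h import *
o=robot.get_obs();print({k:np.round(o[k],3).tolist() for k in("wrist_force","wrist_torque","width","tool_pos","finger_force")})
E
```

```text
{'wrist_force': [0.382, -0.189, 4.424], 'wrist_torque': [-0.147, -0.349, -0.134], 'width': 0.012, 'tool_pos': [0.61, -0.029, 0.201], 'finger_force': 29.987}
```

Width is 12.1 mm, so the lever sits flush between vertical pads and is upright. Now I release, lift and travel to the key.

>>> carry_out(deltas=[{"dx": 0, "dy": 0, "dz": 0, "wx": 0, "wy": 0, "wz": 0, "gripper": 0}, {"dx": 0, "dy": 0, "dz": 0, "wx": 0, "wy": 0, "wz": 0, "gripper": 0}, {"dx": 0, "dy": 0, "dz": 0, "wx": 0, "wy": 0, "wz": 0, "gripper": 0}, {"dx": 0, "dy": 0, "dz": 0, "wx": 0, "wy": 0, "wz": 0, "gripper": 0}, {"dx": 0, "dy": 0, "dz": -0.5, "wx": 0, "wy": 0, "wz": 0, "gripper": 0}, {"dx": 0, "dy": 0, "dz": -1, "wx": 0, "wy": 0, "wz": 0, "gripper": 0}, {"dx": 0, "dy": 0, "dz": -1, "wx": 0, "wy": 0, "wz": 0, "gripper": 0}, {"dx": 0, "dy": 0, "dz": -1, "wx": 0, "wy": 0, "wz": 0, "gripper": 0}, {"dx": 0, "dy": 0, "dz": -1, "wx": 0, "wy": 0, "wz": 0, "gripper": 0}, {"dx": 0, "dy": 0, "dz": -0.5, "wx": 0, "wy": 0, "wz": 0, "gripper": 0}])

```text
time: 6.93
tool_pos: [0.6104, -0.0287, 0.3046]
ee_rot: [3.137, -0.001, 1.284]
wrist_force: [0.5, -0.4, 0.6]
width: 0.075
finger_force: 0.0
```

>>> carry_out(deltas=[{"dx": 0.83, "dy": -0.57, "dz": 0, "wx": 0, "wy": 0, "wz": 0, "gripper": 0}, {"dx": 0.83, "dy": -0.57, "dz": 0, "wx": 0, "wy": 0, "wz": 0, "gripper": 0}, {"dx": 0.83, "dy": -0.57, "dz": 0, "wx": 0, "wy": 0, "wz": 0, "gripper": 0}, {"dx": 0.83, "dy": -0.57, "dz": 0, "wx": 0, "wy": 0, "wz": 0, "gripper": 0}, {"dx": 0.83, "dy": -0.57, "dz": 0, "wx": 0, "wy": 0, "wz": 0, "gripper": 0}, {"dx": 0.83, "dy": -0.57, "dz": 0, "wx": 0, "wy": 0, "wz": 0, "gripper": 0}, {"dx": 0.83, "dy": -0.57, "dz": 0, "wx": 0, "wy": 0, "wz": 0, "gripper": 0}, {"dx": 0.83, "dy": -0.57, "dz": 0, "wx": 0, "wy": 0, "wz": 0, "gripper": 0}, {"dx": 0.83, "dy": -0.57, "dz": 0, "wx": 0, "wy": 0, "wz": 0, "gripper": 0}, {"dx": 0.83, "dy": -0.57, "dz": 0, "wx": 0, "wy": 0, "wz": 0, "gripper": 0}, {"dx": 0.83, "dy": -0.57, "dz": 0, "wx": 0, "wy": 0, "wz": 0, "gripper": 0}, {"dx": 0.83, "dy": -0.57, "dz": 0, "wx": 0, "wy": 0, "wz": 0, "gripper": 0}, {"dx": 0.83, "dy": -0.57, "dz": 0, "wx": 0, "wy": 0, "wz": 0, "gripper": 0}, {"dx": 0.83, "dy": -0.57, "dz": 0, "wx": 0, "wy": 0, "wz": 0, "gripper": 0}, {"dx": 0.83, "dy": -0.57, "dz": 0, "wx": 0, "wy": 0, "wz": 0, "gripper": 0}, {"dx": 0.83, "dy": -0.57, "dz": 0, "wx": 0, "wy": 0, "wz": 0, "gripper": 0}])

```text
time: 8.27
tool_pos: [0.5094, 0.2786, 0.3006]
ee_rot: [-3.141, 0.0, 1.284]
wrist_force: [-0.1, -0.3, 0.3]
width: 0.094
finger_force: 0.0
```

>>> carry_out(deltas=[{"dx": 0, "dy": 0, "dz": 0, "wx": 0, "wy": 0, "wz": -1, "gripper": 0}, {"dx": 0, "dy": 0, "dz": 0, "wx": 0, "wy": 0, "wz": -1, "gripper": 0}, {"dx": 0, "dy": 0, "dz": 0, "wx": 0, "wy": 0, "wz": -1, "gripper": 0}, {"dx": 0, "dy": 0, "dz": 0, "wx": 0, "wy": 0, "wz": -1, "gripper": 0}, {"dx": 0, "dy": 0, "dz": 0, "wx": 0, "wy": 0, "wz": -1, "gripper": 0}, {"dx": 0, "dy": 0, "dz": 0, "wx": 0, "wy": 0, "wz": -1, "gripper": 0}, {"dx": 0, "dy": 0, "dz": 0, "wx": 0, "wy": 0, "wz": -1, "gripper": 0}, {"dx": 0, "dy": 0, "dz": 0, "wx": 0, "wy": 0, "wz": -1, "gripper": 0}, {"dx": 0, "dy": 0, "dz": 0, "wx": 0, "wy": 0, "wz": -1, "gripper": 0}, {"dx": 0, "dy": 0, "dz": 0, "wx": 0, "wy": 0, "wz": -1, "gripper": 0}, {"dx": 0, "dy": 0, "dz": 0, "wx": 0, "wy": 0, "wz": -1, "gripper": 0}, {"dx": 0, "dy": 0, "dz": 0, "wx": 0, "wy": 0, "wz": -1, "gripper": 0}, {"dx": 0, "dy": 0, "dz": 0, "wx": 0, "wy": 0, "wz": -1, "gripper": 0}, {"dx": 0, "dy": 0, "dz": 0, "wx": 0, "wy": 0, "wz": -1, "gripper": 0}, {"dx": 0, "dy": 0, "dz": 0, "wx": 0, "wy": 0, "wz": -1, "gripper": 0}, {"dx": 0, "dy": 0, "dz": 0, "wx": 0, "wy": 0, "wz": -1, "gripper": 0}, {"dx": 0, "dy": 0, "dz": 0, "wx": 0, "wy": 0, "wz": -1, "gripper": 0}, {"dx": 0, "dy": 0, "dz": 0, "wx": 0, "wy": 0, "wz": -0.75, "gripper": 0}, {"dx": 0, "dy": 0, "dz": 0, "wx": 0, "wy": 0, "wz": 0, "gripper": 0}])

```text
time: 9.85
tool_pos: [0.5098, 0.2777, 0.3005]
ee_rot: [-3.141, -0.001, -2.868]
wrist_force: [1.1, -0.3, 0.0]
width: 0.094
finger_force: 0.0
```

```bash
python3 - <<'E'
from h import *
t,s=[np.mean([eyes.snapshot(n).astype(float) for _ in range(4)],0) for n in("top","side")]
u=lambda x:np.clip(x,0,255).astype(np.uint8)
cv2.imwrite("pics/m4.png",np.vstack([np.hstack([crop(u(t),252,165,80,60,400,300),crop(u(s),240,160,60,45,400,300)]),np.hstack([crop(u(t),120,170,80,60,400,300),crop(u(s),160,200,80,60,400,300)])]))
o=robot.get_obs();print({k:np.round(o[k],3).tolist() for k in("time","joint_positions","ee_rot","width","tool_pos")})
m=np.array([.5675,-.1683,0]);d=-.287;y=np.array([-np.sin(d),np.cos(d),0]);x=np.array([np.cos(d),np.sin(d),0]);b=m+.146*y+[0,0,.075]
for a in(-5,0,5):
    P=b+.075*np.array([0,0,np.cos(np.radians(a))])-.075*x*np.sin(np.radians(a));print(a,(proj("top",P)-[252,165])*5,(proj("side",P)-[240,160])*400/60+[400,0])
E
```

```text
{'time': 10.25, 'joint_positions': [0.401, 0.156, 1.298, -0.0, 1.687, -1.442], 'ee_rot': [-3.142, -0.0, -2.87], 'width': 0.094, 'tool_pos': [0.51, 0.278, 0.301]}
-5 [76.18202458 88.1571769 ] [472.50273316 104.21799348]
0 [73.25209316 99.08509727] [480.67213985 108.60588221]
5 [ 70.25791126 110.1807759 ] [488.9020677  114.13654795]
```

View pics/m4.png

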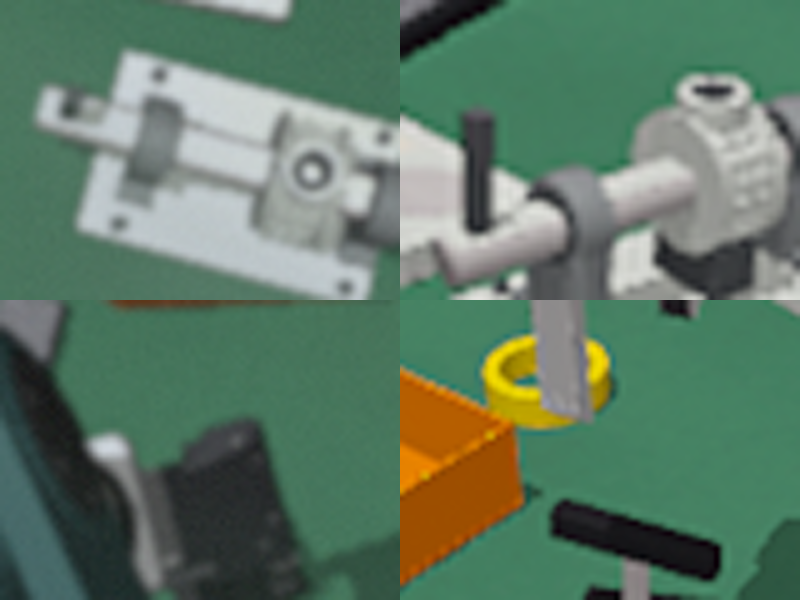

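The lever is upright: its tip is at side (480,112) and top (72,102), against predictions of (481,109) and (73,99). Now I descend and grip the key.

>>> carry_out(deltas=[{"dx": 0, "dy": 0, "dz": 1, "wx": 0, "wy": 0, "wz": 0, "gripper": 0}, {"dx": 0, "dy": 0, "dz": 1, "wx": 0, "wy": 0, "wz": 0, "gripper": 0}, {"dx": 0, "dy": 0, "dz": 1, "wx": 0, "wy": 0, "wz": 0, "gripper": 0}, {"dx": 0, "dy": 0, "dz": 1, "wx": 0, "wy": 0, "wz": 0, "gripper": 0}, {"dx": 0, "dy": 0, "dz": 1, "wx": 0, "wy": 0, "wz": 0, "gripper": 0}, {"dx": 0, "dy": 0, "dz": 0.9, "wx": 0, "wy": 0, "wz": 0, "gripper": 0}, {"dx": 0, "dy": 0, "dz": 0, "wx": 0, "wy": 0, "wz": 0, "gripper": 130}, {"dx": 0, "dy": 0, "dz": 0, "wx": 0, "wy": 0, "wz": 0, "gripper": 190}, {"dx": 0, "dy": 0, "dz": 0, "wx": 0, "wy": 0, "wz": 0, "gripper": 190}, {"dx": 0, "dy": 0, "dz": 0, "wx": 0, "wy": 0, "wz": 0, "gripper": 190}, {"dx": 0, "dy": 0, "dz": 0, "wx": 0, "wy": 0, "wz": 0, "gripper": 190}, {"dx": 0, "dy": 0, "dz": 0, "wx": 0, "wy": 0, "wz": 0, "gripper": 190}])

```text
time: 11.25
tool_pos: [0.5105, 0.278, 0.1841]
ee_rot: [3.141, 0.002, -2.869]
wrist_force: [0.3, 0.7, 0.5]
width: 0.0578
finger_force: 0.0
```

>>> carry_out(deltas=[{"dx": 0, "dy": 0, "dz": 0, "wx": 0, "wy": 0, "wz": 0, "gripper": 255}, {"dx": 0, "dy": 0, "dz": 0, "wx": 0, "wy": 0, "wz": 0, "gripper": 255}, {"dx": 0, "dy": 0, "dz": 0, "wx": 0, "wy": 0, "wz": 0, "gripper": 255}, {"dx": 0, "dy": 0, "dz": 0, "wx": 0, "wy": 0, "wz": 0, "gripper": 255}, {"dx": 0, "dy": 0, "dz": 0, "wx": 0, "wy": 0, "wz": 0, "gripper": 255}])

```text
time: 11.67
tool_pos: [0.5099, 0.2777, 0.1826]
ee_rot: [-3.142, -0.0, -2.869]
wrist_force: [-0.4, 0.2, 0.4]
width: 0.0241
finger_force: 0.0
```

```bash
python3 - <<'E'
from h import *
o=robot.get_obs();print({k:np.round(o[k],3).tolist() for k in("time","wrist_force","wrist_torque","width","tool_pos","finger_force")})
s=eyes.snapshot("side");cv2.imwrite("pics/m5.png",crop(s,160,190,100,75,600,450))
E
```

```text
{'time': 11.667, 'wrist_force': [-0.365, 0.167, 0.447], 'wrist_torque': [0.083, -0.094, 0.022], 'width': 0.024, 'tool_pos': [0.51, 0.278, 0.183], 'finger_force': 0.0}
```

View pics/m5.png

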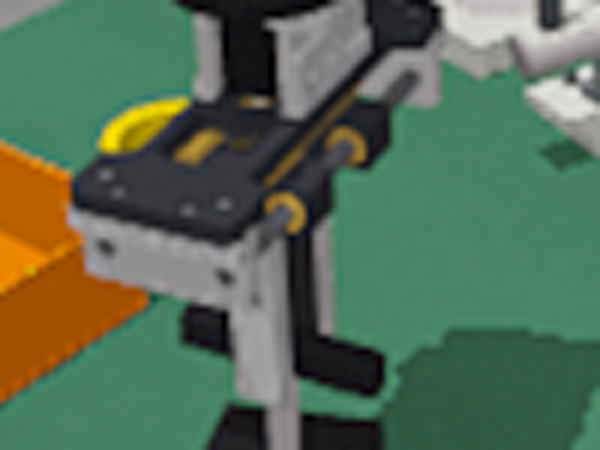

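>>> carry_out(deltas=[{"dx": 0, "dy": 0, "dz": 0, "wx": 0, "wy": 0, "wz": 0, "gripper": 255}, {"dx": 0, "dy": 0, "dz": 0, "wx": 0, "wy": 0, "wz": 0, "gripper": 255}, {"dx": 0, "dy": 0, "dz": 0, "wx": 0, "wy": 0, "wz": 0, "gripper": 255}, {"dx": 0, "dy": 0, "dz": 0, "wx": 0, "wy": 0, "wz": 0, "gripper": 255}])

```text
time: 12.05
tool_pos: [0.5098, 0.2783, 0.1826]
ee_rot: [3.14, 0.0, -2.869]
wrist_force: [-1.0, 3.0, 0.3]
width: 0.014
finger_force: 30.0
```

```bash
python3 - <<'E'
from h import *
o=robot.get_obs();print({k:np.round(o[k],3).tolist() for k in("time","wrist_force","wrist_torque","width","tool_pos","finger_force","ee_rot")})
ps=[(np.array(o["tool_pos"])*[1,1,0]+[0,0,.104])]
b=np.array([np.cos(.27),np.sin(.27),0]);nn=np.array([-b[1],b[0],0])
for off in(-.045,0,.045): print("bar end pred",off,(proj("side",ps[0]+off*b)-[160,190])*6)
E
```

```text
{'time': 12.05, 'wrist_force': [-1.001, 3.047, 0.266], 'wrist_torque': [0.822, 0.049, 0.014], 'width': 0.014, 'tool_pos': [0.51, 0.278, 0.183], 'finger_force': 29.997, 'ee_rot': [3.14, 0.0, -2.869]}
bar end pred -0.045 [382.82170801 370.89388661]
bar end pred 0 [282.64595275 344.07215427]
bar end pred 0.045 [185.9265318  318.17584418]
```

Grip is good: the bar ends fall where predicted. Next I lift and carry the key over the socket.

>>> carry_out(deltas=[{"dx": 0, "dy": 0, "dz": -0.5, "wx": 0, "wy": 0, "wz": 0, "gripper": 255}, {"dx": 0, "dy": 0, "dz": -0.5, "wx": 0, "wy": 0, "wz": 0, "gripper": 255}, {"dx": 0, "dy": 0, "dz": -1, "wx": 0, "wy": 0, "wz": 0, "gripper": 255}, {"dx": 0, "dy": 0, "dz": -1, "wx": 0, "wy": 0, "wz": 0, "gripper": 255}, {"dx": 0, "dy": 0, "dz": -1, "wx": 0, "wy": 0, "wz": 0, "gripper": 255}, {"dx": 0, "dy": 0, "dz": -1, "wx": 0, "wy": 0, "wz": 0, "gripper": 255}, {"dx": 0, "dy": 0, "dz": -1, "wx": 0, "wy": 0, "wz": 0, "gripper": 255}, {"dx": 0, "dy": 0, "dz": -1, "wx": 0, "wy": 0, "wz": 0, "gripper": 255}, {"dx": 0, "dy": 0, "dz": -1, "wx": 0, "wy": 0, "wz": 0, "gripper": 255}, {"dx": 0, "dy": 0, "dz": 0, "wx": 0, "wy": 0, "wz": 0, "gripper": 255}])

```text
time: 12.88
tool_pos: [0.5109, 0.2773, 0.349]
ee_rot: [-3.141, 0.009, -2.87]
wrist_force: [0.2, -0.6, -1.8]
width: 0.0136
finger_force: 30.0
```

>>> carry_out(deltas=[{"dx": 0.14, "dy": -0.97, "dz": 0, "wx": 0, "wy": 0, "wz": 0, "gripper": 255}, {"dx": 0.14, "dy": -0.97, "dz": 0, "wx": 0, "wy": 0, "wz": 0, "gripper": 255}, {"dx": 0.14, "dy": -0.97, "dz": 0, "wx": 0, "wy": 0, "wz": 0, "gripper": 255}, {"dx": 0.14, "dy": -0.97, "dz": 0, "wx": 0, "wy": 0, "wz": 0, "gripper": 255}, {"dx": 0.14, "dy": -0.97, "dz": 0, "wx": 0, "wy": 0, "wz": 0, "gripper": 255}, {"dx": 0.14, "dy": -0.97, "dz": 0, "wx": 0, "wy": 0, "wz": 0, "gripper": 255}, {"dx": 0.14, "dy": -0.97, "dz": 0, "wx": 0, "wy": 0, "wz": 0, "gripper": 255}, {"dx": 0.14, "dy": -0.97, "dz": 0, "wx": 0, "wy": 0, "wz": 0, "gripper": 255}, {"dx": 0.14, "dy": -0.97, "dz": 0, "wx": 0, "wy": 0, "wz": 0, "gripper": 255}, {"dx": 0.14, "dy": -0.97, "dz": 0, "wx": 0, "wy": 0, "wz": 0, "gripper": 255}, {"dx": 0.14, "dy": -0.97, "dz": 0, "wx": 0, "wy": 0, "wz": 0, "gripper": 255}, {"dx": 0.14, "dy": -0.97, "dz": 0, "wx": 0, "wy": 0, "wz": 0, "gripper": 255}, {"dx": 0.14, "dy": -0.97, "dz": 0, "wx": 0, "wy": 0, "wz": 0, "gripper": 255}, {"dx": 0.14, "dy": -0.97, "dz": 0, "wx": 0, "wy": 0, "wz": 0, "gripper": 255}, {"dx": 0.14, "dy": -0.97, "dz": 0, "wx": 0, "wy": 0, "wz": 0, "gripper": 255}, {"dx": 0.14, "dy": -0.97, "dz": 0, "wx": 0, "wy": 0, "wz": 0, "gripper": 255}, {"dx": 0.14, "dy": -0.97, "dz": 0, "wx": 0, "wy": 0, "wz": 0, "gripper": 255}, {"dx": 0.14, "dy": -0.97, "dz": 0, "wx": 0, "wy": 0, "wz": 0, "gripper": 255}, {"dx": 0.14, "dy": -0.97, "dz": 0, "wx": 0, "wy": 0, "wz": 0, "gripper": 255}, {"dx": 0.14, "dy": -0.97, "dz": 0, "wx": 0, "wy": 0, "wz": 0, "gripper": 255}])

```text
time: 14.55
tool_pos: [0.5598, -0.1124, 0.3418]
ee_rot: [-3.141, -0.003, -2.87]
wrist_force: [-0.1, -1.3, -1.8]
width: 0.0137
finger_force: 30.0
```

>>> carry_out(deltas=[{"dx": 0.14, "dy": -0.97, "dz": 0, "wx": 0, "wy": 0, "wz": 0, "gripper": 255}, {"dx": 0.14, "dy": -0.97, "dz": 0, "wx": 0, "wy": 0, "wz": 0, "gripper": 255}, {"dx": 0.14, "dy": -0.97, "dz": 0, "wx": 0, "wy": 0, "wz": 0, "gripper": 255}, {"dx": 0, "dy": 0, "dz": 0, "wx": 0, "wy": 0, "wz": 0, "gripper": 255}, {"dx": 0, "dy": 0, "dz": 0, "wx": 0, "wy": 0, "wz": 0, "gripper": 255}, {"dx": 0, "dy": 0, "dz": 0, "wx": 0, "wy": 0, "wz": 0, "gripper": 255}])

```text
time: 15.05
tool_pos: [0.5677, -0.1691, 0.3421]
ee_rot: [3.141, -0.001, -2.869]
wrist_force: [0.4, -0.1, -2.5]
width: 0.0133
finger_force: 30.0
```

```bash
python3 - <<'E'
from h import *
o=robot.get_obs();print({k:np.round(o[k],3).tolist() for k in("time","wrist_force","wrist_torque","width","tool_pos","finger_force","ee_rot","joint_positions")})
s=np.mean([eyes.snapshot("side").astype(float) for _ in range(3)],0).astype(np.uint8);t=np.mean([eyes.snapshot("top").astype(float) for _ in range(3)],0).astype(np.uint8);np.save("pics/s6.npy",s)
cv2.imwrite("pics/m6.png",np.hstack([crop(s,255,115,60,75,400,500),crop(t,280,160,60,75,400,500)]))
p=np.array(o["tool_pos"]);print("tip pred side crop",(proj("side",p-[0,0,.171])-[255,115])*400/60,"socket",(proj("side",[.5675,-.1683,.122])-[255,115])*400/60)
print("top socket",(proj("top",[.5675,-.1683,.122])-[280,160])*400/60)
E
```

```text
{'time': 15.05, 'wrist_force': [0.386, -0.104, -2.531], 'wrist_torque': [0.071, -0.091, 0.076], 'width': 0.013, 'tool_pos': [0.568, -0.169, 0.342], 'finger_force': 29.999, 'ee_rot': [3.141, -0.001, -2.869], 'joint_positions': [-0.385, 0.18, 1.19, -0.0, 1.773, -2.228]}
tip pred side crop [220.237194   296.29191905] socket [214.3375305  386.60164603]
top socket [230.69325241 262.73240724]
```

View pics/m6.png

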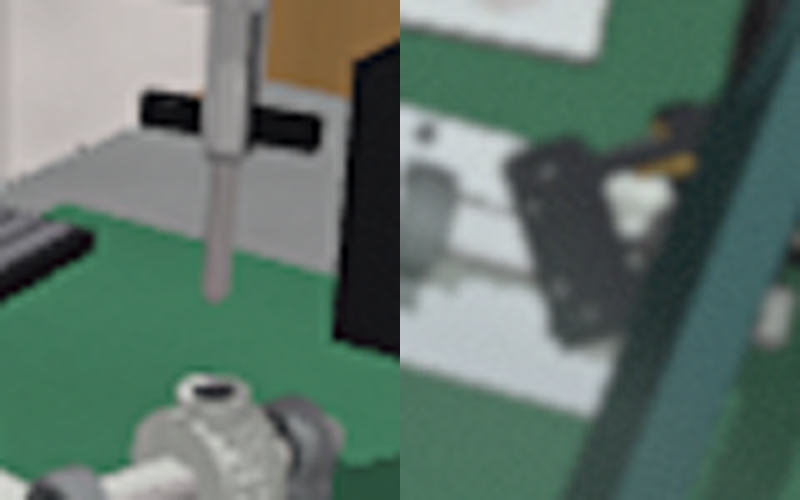

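```bash
python3 - <<'E'
from h import *
o=robot.get_obs();p=np.array(o["tool_pos"]);k=400/60
for z in(.078,.11,.13,.15,.171):print(z,(proj("side",p-[0,0,z])-[255,115])*k)
b=np.array([np.cos(.2717),np.sin(.2717),0])
for q in(-.045,.045):print("bar end",(proj("side",p-[0,0,.078]+q*b)-[255,115])*k)
s=np.load("pics/s6.npy").astype(float)
for v in range(137,162):
    r=s[v,280:297]; w=np.clip(r[:,0]-np.minimum(r[0,0],r[-1,0])-8 if v>146 else 0*r[:,0],0,None)  # red channel stands out on green
    if w.sum()>0: print(v,(v+.5-115)*k,"u crop",((w*(np.arange(280,297)+.0)).sum()/w.sum()-255)*k, w.sum().round())
E
```

```text
0.078 [229.7793489 114.6247184]
0.11 [226.03514922 178.18478384]
0.13 [223.74437698 217.07203495]
0.15 [221.4904686  255.33349975]
0.171 [219.16257403 294.85092508]
bar end [321.74250165 126.78345799]
bar end [140.23458083 102.78572109]
149 230.0 u crop 228.45528455284543 164.0
150 236.66666666666669 u crop 232.19679633867258 874.0
151 243.33333333333334 u crop 240.92418124719606 743.0
152 250.0 u crop 242.20793140407295 622.0
153 256.6666666666667 u crop 236.837606837607 390.0
154 263.33333333333337 u crop 215.6331877729258 229.0
155 270.0 u crop 214.3709468223089 257.0
156 276.6666666666667 u crop 213.63265306122457 245.0
157 283.33333333333337 u crop 213.16312056737578 235.0
158 290.0 u crop 212.88690476190482 224.0
159 296.6666666666667 u crop 211.9409282700421 158.0
160 303.33333333333337 u crop 210.85271317829478 43.0
```

The tip is about 1–2 mm off to the image left, well inside the taper's 3 mm slack. I'll nudge it and descend to the mouth.

>>> carry_out(deltas=[{"dx": 0.07, "dy": -0.03, "dz": 0.8, "wx": 0, "wy": 0, "wz": 0, "gripper": 255}, {"dx": 0, "dy": 0, "dz": 0.8, "wx": 0, "wy": 0, "wz": 0, "gripper": 255}, {"dx": 0, "dy": 0, "dz": 0.6, "wx": 0, "wy": 0, "wz": 0, "gripper": 255}, {"dx": 0, "dy": 0, "dz": 0.2, "wx": 0, "wy": 0, "wz": 0, "gripper": 255}, {"dx": 0, "dy": 0, "dz": 0.1, "wx": 0, "wy": 0, "wz": 0, "gripper": 255}, {"dx": 0, "dy": 0, "dz": 0.1, "wx": 0, "wy": 0, "wz": 0, "gripper": 255}, {"dx": 0, "dy": 0, "dz": 0, "wx": 0, "wy": 0, "wz": 0, "gripper": 255}])

```text
time: 15.93
tool_pos: [0.567, -0.1703, 0.2912]
ee_rot: [-3.141, 0.001, -2.869]
wrist_force: [0.1, 0.6, -2.0]
width: 0.0134
finger_force: 30.0
```

>>> carry_out(deltas=[{"dx": 0, "dy": 0, "dz": 0.1, "wx": 0, "wy": 0, "wz": 0, "gripper": 255}, {"dx": 0, "dy": 0, "dz": 0.1, "wx": 0, "wy": 0, "wz": 0, "gripper": 255}, {"dx": 0, "dy": 0, "dz": 0, "wx": 0, "wy": 0, "wz": 0, "gripper": 255}])

```text
time: 16.18
tool_pos: [0.5672, -0.1703, 0.2896]
ee_rot: [-3.139, 0.003, -2.869]
wrist_force: [-2.2, 0.2, 3.8]
width: 0.0143
finger_force: 30.0
```

It is blocked about 3 mm into the mouth, so the hexagon is out of line. I'll turn clockwise under light pressure until it drops in.

>>> carry_out(deltas=[{"dx": 0, "dy": 0, "dz": 0.05, "wx": 0, "wy": 0, "wz": 0.8, "gripper": 255}, {"dx": 0, "dy": 0, "dz": 0, "wx": 0, "wy": 0, "wz": 0.8, "gripper": 255}, {"dx": 0, "dy": 0, "dz": 0, "wx": 0, "wy": 0, "wz": 0.8, "gripper": 255}, {"dx": 0, "dy": 0, "dz": 0, "wx": 0, "wy": 0, "wz": 0, "gripper": 255}])

```text
time: 16.52
tool_pos: [0.5666, -0.1696, 0.2872]
ee_rot: [3.14, 0.001, 3.125]
wrist_force: [-2.7, 2.7, 3.9]
width: 0.0139
finger_force: 30.0
```

```bash
cat > o.py <<'E'
from bench import robot
import numpy as np
o=robot.get_obs();print({k:np.round(o[k],3).tolist() for k in("time","wrist_force","wrist_torque","tool_pos","ee_rot","width")},o["joint_positions"][5].round(3))
E
python3 o.py
```

```text
{'time': 16.517, 'wrist_force': [-2.667, 2.742, 3.855], 'wrist_torque': [0.789, 0.508, 0.104], 'tool_pos': [0.567, -0.17, 0.287], 'ee_rot': [3.14, 0.001, 3.125], 'width': 0.014} -1.942
```

Lateral force points to -x,+y, so I'll follow it a little and press on.

>>> carry_out(deltas=[{"dx": 0.05, "dy": 0.05, "dz": 0.05, "wx": 0, "wy": 0, "wz": 0, "gripper": 255}, {"dx": 0, "dy": 0, "dz": 0.1, "wx": 0, "wy": 0, "wz": 0.3, "gripper": 255}, {"dx": 0, "dy": 0, "dz": 0, "wx": 0, "wy": 0, "wz": 0.3, "gripper": 255}])

```text
time: 16.77
tool_pos: [0.5658, -0.1687, 0.284]
ee_rot: [3.141, 0.001, 3.056]
wrist_force: [-2.0, 2.2, 0.9]
width: 0.0136
finger_force: 30.0
```

```bash
python3 o.py
```

```text
{'time': 16.767, 'wrist_force': [-2.039, 2.205, 0.929], 'wrist_torque': [0.729, 0.452, 0.055], 'tool_pos': [0.566, -0.169, 0.284], 'ee_rot': [3.141, 0.001, 3.056], 'width': 0.014} -1.871
```

It's past the taper (about 9 mm deep) and going in. I'll continue to the bottom.

>>> carry_out(deltas=[{"dx": 0.05, "dy": 0.05, "dz": 0.1, "wx": 0, "wy": 0, "wz": 0, "gripper": 255}, {"dx": 0, "dy": 0, "dz": 0.1, "wx": 0, "wy": 0, "wz": 0, "gripper": 255}, {"dx": 0, "dy": 0, "dz": 0.05, "wx": 0, "wy": 0, "wz": 0, "gripper": 255}, {"dx": 0, "dy": 0, "dz": 0, "wx": 0, "wy": 0, "wz": 0, "gripper": 255}])

```text
time: 17.1
tool_pos: [0.5653, -0.1682, 0.2796]
ee_rot: [-3.141, 0.003, 3.056]
wrist_force: [-2.5, 1.9, 7.8]
width: 0.0133
finger_force: 30.0
```

```bash
python3 o.py
```

```text
{'time': 17.1, 'wrist_force': [-2.487, 1.898, 7.817], 'wrist_torque': [0.558, 0.395, 0.104], 'tool_pos': [0.565, -0.168, 0.28], 'ee_rot': [-3.141, 0.003, 3.056], 'width': 0.013} -1.871
```

Seated about 14 mm deep. I'll ease off the down pressure, then turn clockwise in small steps while watching the torque.

>>> carry_out(deltas=[{"dx": 0.03, "dy": 0.03, "dz": -0.07, "wx": 0, "wy": 0, "wz": 0, "gripper": 255}, {"dx": 0, "dy": 0, "dz": 0, "wx": 0, "wy": 0, "wz": 0.3, "gripper": 255}, {"dx": 0, "dy": 0, "dz": 0, "wx": 0, "wy": 0, "wz": 0.3, "gripper": 255}])

```text
time: 17.35
tool_pos: [0.5649, -0.1677, 0.2796]
ee_rot: [-3.141, 0.002, 2.982]
wrist_force: [-0.6, 0.2, 3.5]
width: 0.0138
finger_force: 30.0
```

```bash
python3 o.py
```

```text
{'time': 17.35, 'wrist_force': [-0.6, 0.219, 3.539], 'wrist_torque': [0.418, 0.044, 0.063], 'tool_pos': [0.565, -0.168, 0.28], 'ee_rot': [-3.141, 0.002, 2.982], 'width': 0.014} -1.796
```

>>> carry_out(deltas=[{"dx": 0, "dy": 0, "dz": 0, "wx": 0, "wy": 0, "wz": 0.3, "gripper": 255}, {"dx": 0, "dy": 0, "dz": 0, "wx": 0, "wy": 0, "wz": 0.3, "gripper": 255}])

```text
time: 17.52
tool_pos: [0.5649, -0.1676, 0.2796]
ee_rot: [-3.141, 0.002, 2.91]
wrist_force: [-1.0, 1.4, 3.4]
width: 0.0139
finger_force: 30.0
```

```bash
python3 o.py
```

```text
{'time': 17.517, 'wrist_force': [-0.989, 1.439, 3.421], 'wrist_torque': [0.424, 0.055, 0.09], 'tool_pos': [0.565, -0.168, 0.28], 'ee_rot': [-3.141, 0.002, 2.91], 'width': 0.014} -1.724
```

>>> carry_out(deltas=[{"dx": 0, "dy": 0, "dz": 0, "wx": 0, "wy": 0, "wz": 0.3, "gripper": 255}, {"dx": 0, "dy": 0, "dz": 0, "wx": 0, "wy": 0, "wz": 0.3, "gripper": 255}])

```text
time: 17.68
tool_pos: [0.5649, -0.1675, 0.2796]
ee_rot: [3.141, 0.002, 2.838]
wrist_force: [-0.7, 2.6, 4.3]
width: 0.0142
finger_force: 30.0
```

```bash
python3 o.py
```

```text
{'time': 17.683, 'wrist_force': [-0.737, 2.607, 4.336], 'wrist_torque': [0.475, 0.021, 0.12], 'tool_pos': [0.565, -0.168, 0.28], 'ee_rot': [3.141, 0.002, 2.838], 'width': 0.014} -1.652
```

>>> carry_out(deltas=[{"dx": 0, "dy": 0.02, "dz": 0, "wx": 0, "wy": 0, "wz": 0.3, "gripper": 255}, {"dx": 0, "dy": 0, "dz": 0, "wx": 0, "wy": 0, "wz": 0.4, "gripper": 255}])

```text
time: 17.85
tool_pos: [0.565, -0.1672, 0.2796]
ee_rot: [3.141, 0.002, 2.754]
wrist_force: [-0.1, 1.0, 4.2]
width: 0.014
finger_force: 30.0
```

```bash
python3 o.py
```

```text
{'time': 17.85, 'wrist_force': [-0.056, 0.951, 4.202], 'wrist_torque': [0.468, 0.072, 0.031], 'tool_pos': [0.565, -0.167, 0.28], 'ee_rot': [3.141, 0.002, 2.754], 'width': 0.014} -1.567
```

>>> carry_out(deltas=[{"dx": 0, "dy": 0, "dz": 0, "wx": 0, "wy": 0, "wz": 0.3, "gripper": 255}, {"dx": 0, "dy": 0, "dz": 0, "wx": 0, "wy": 0, "wz": 0.3, "gripper": 255}])

```text
time: 18.02
tool_pos: [0.565, -0.1671, 0.2796]
ee_rot: [3.141, 0.002, 2.682]
wrist_force: [-1.0, 1.9, 4.4]
width: 0.0135
finger_force: 30.0
```

```bash
python3 o.py
```

```text
{'time': 18.017, 'wrist_force': [-0.965, 1.904, 4.366], 'wrist_torque': [0.547, 0.069, 0.229], 'tool_pos': [0.565, -0.167, 0.28], 'ee_rot': [3.141, 0.002, 2.682], 'width': 0.014} -1.495
```

>>> carry_out(deltas=[{"dx": 0, "dy": 0, "dz": 0, "wx": 0, "wy": 0, "wz": 0.3, "gripper": 255}, {"dx": 0, "dy": 0, "dz": 0, "wx": 0, "wy": 0, "wz": 0.3, "gripper": 255}])

```text
time: 18.18
tool_pos: [0.5649, -0.1669, 0.2796]
ee_rot: [3.141, 0.002, 2.611]
wrist_force: [-0.5, 1.7, 4.4]
width: 0.0141
finger_force: 30.2
```

```bash
python3 o.py
```

```text
{'time': 18.183, 'wrist_force': [-0.534, 1.662, 4.36], 'wrist_torque': [0.592, 0.132, 0.394], 'tool_pos': [0.565, -0.167, 0.28], 'ee_rot': [3.141, 0.002, 2.611], 'width': 0.014} -1.424
```

Torque rose 0.03 → 0.23 → 0.39 N m, so it went firm near yaw 2.65. I'll turn further in steps.

>>> carry_out(deltas=[{"dx": 0, "dy": 0, "dz": 0, "wx": 0, "wy": 0, "wz": 0.3, "gripper": 255}, {"dx": 0, "dy": 0, "dz": 0, "wx": 0, "wy": 0, "wz": 0.3, "gripper": 255}])

```text
time: 18.35
tool_pos: [0.565, -0.1668, 0.2796]
ee_rot: [3.14, 0.001, 2.539]
wrist_force: [-1.0, 2.2, 4.1]
width: 0.0138
finger_force: 30.2
```

```bash
python3 o.py
```

```text
{'time': 18.35, 'wrist_force': [-1.02, 2.217, 4.108], 'wrist_torque': [0.609, 0.126, 0.372], 'tool_pos': [0.565, -0.167, 0.28], 'ee_rot': [3.14, 0.001, 2.539], 'width': 0.014} -1.352
```

>>> carry_out(deltas=[{"dx": 0, "dy": 0, "dz": 0, "wx": 0, "wy": 0, "wz": 0.3, "gripper": 255}, {"dx": 0, "dy": 0, "dz": 0, "wx": 0, "wy": 0, "wz": 0.3, "gripper": 255}])

```text
time: 18.52
tool_pos: [0.565, -0.1667, 0.2797]
ee_rot: [3.14, 0.001, 2.467]
wrist_force: [-0.5, 3.3, 3.1]
width: 0.0138
finger_force: 30.2
```

```bash
python3 o.py
```

```text
{'time': 18.517, 'wrist_force': [-0.498, 3.314, 3.06], 'wrist_torque': [0.687, 0.112, 0.395], 'tool_pos': [0.565, -0.167, 0.28], 'ee_rot': [3.14, 0.001, 2.467], 'width': 0.014} -1.28
```

>>> carry_out(deltas=[{"dx": 0, "dy": 0, "dz": 0, "wx": 0, "wy": 0, "wz": 0.4, "gripper": 255}, {"dx": 0, "dy": 0, "dz": 0, "wx": 0, "wy": 0, "wz": 0.4, "gripper": 255}, {"dx": 0, "dy": 0, "dz": 0, "wx": 0, "wy": 0, "wz": 0, "gripper": 255}])

```text
time: 18.77
tool_pos: [0.5651, -0.1665, 0.2796]
ee_rot: [3.14, 0.001, 2.372]
wrist_force: [-0.8, 2.8, 3.4]
width: 0.014
finger_force: 30.2
```

```bash
python3 o.py; python3 - <<'E'
from h import *
s=np.mean([eyes.snapshot("side").astype(float) for _ in range(4)],0).astype(np.uint8)
cv2.imwrite("pics/m7.png",crop(s,250,110,70,70,600,600))
o=robot.get_obs();p=np.array(o["tool_pos"])-[0,0,.0786];k=600/70
for a in(2.271,2.371,2.471):
    b=np.array([np.cos(a),np.sin(a),0])
    for q in(-.045,.045):print(a,"bar end",((proj("side",p+q*b)-[250,110]+.5)*k).round(1))
E
```

```text
{'time': 18.767, 'wrist_force': [-0.76, 2.842, 3.388], 'wrist_torque': [0.808, -0.024, 0.382], 'tool_pos': [0.565, -0.167, 0.28], 'ee_rot': [3.14, 0.001, 2.372], 'width': 0.014} -1.185
2.271 bar end [321.7 316.3]
2.271 bar end [353.7 404.3]
2.371 bar end [310.4 316.6]
2.371 bar end [365.8 403.9]
2.471 bar end [299.3 317.3]
2.471 bar end [377.6 403.1]
```

View pics/m7.png

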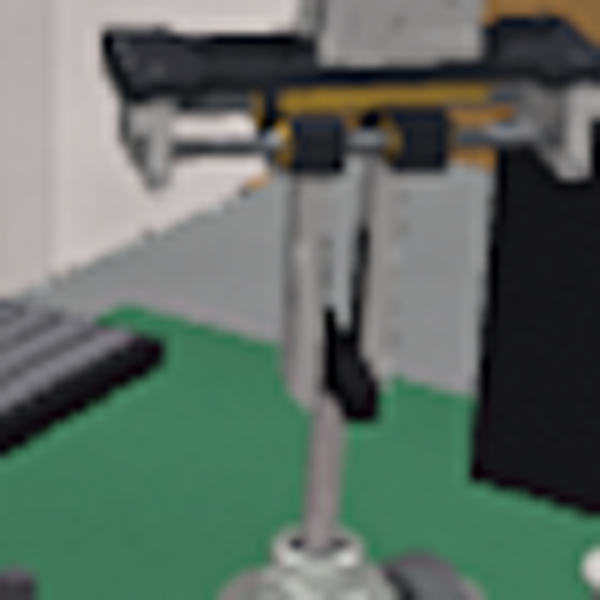

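The bar's near end at (360,395) fits the tool yaw, so there's no slip. Turned about 0.26 rad past firm. Now I relax backward within the hexagon's play and withdraw.

>>> carry_out(deltas=[{"dx": 0, "dy": 0, "dz": 0, "wx": 0, "wy": 0, "wz": -0.6, "gripper": 255}, {"dx": 0, "dy": 0, "dz": 0, "wx": 0, "wy": 0, "wz": -0.6, "gripper": 255}, {"dx": 0, "dy": 0, "dz": 0, "wx": 0, "wy": 0, "wz": -0.6, "gripper": 255}])

```text
time: 19.22
tool_pos: [0.565, -0.1672, 0.2795]
ee_rot: [3.141, 0.002, 2.59]
wrist_force: [-0.5, 2.5, 5.3]
width: 0.0137
finger_force: 30.0
```

```bash
python3 o.py
```

```text
{'time': 19.217, 'wrist_force': [-0.52, 2.476, 5.28], 'wrist_torque': [0.766, -0.154, -0.022], 'tool_pos': [0.565, -0.167, 0.28], 'ee_rot': [3.141, 0.002, 2.59], 'width': 0.014} -1.403
```

>>> carry_out(deltas=[{"dx": 0, "dy": 0, "dz": -0.15, "wx": 0, "wy": 0, "wz": 0, "gripper": 255}, {"dx": 0, "dy": 0, "dz": -0.2, "wx": 0, "wy": 0, "wz": 0, "gripper": 255}, {"dx": 0, "dy": 0, "dz": -0.2, "wx": 0, "wy": 0, "wz": 0, "gripper": 255}, {"dx": 0, "dy": 0, "dz": -0.2, "wx": 0, "wy": 0, "wz": 0, "gripper": 255}, {"dx": 0, "dy": 0, "dz": -0.3, "wx": 0, "wy": 0, "wz": 0, "gripper": 255}, {"dx": 0, "dy": 0, "dz": -0.8, "wx": 0, "wy": 0, "wz": 0, "gripper": 255}, {"dx": 0, "dy": 0, "dz": -0.8, "wx": 0, "wy": 0, "wz": 0, "gripper": 255}, {"dx": 0, "dy": 0, "dz": -0.7, "wx": 0, "wy": 0, "wz": 0, "gripper": 255}, {"dx": 0, "dy": 0, "dz": 0, "wx": 0, "wy": 0, "wz": 0, "gripper": 255}])

```text
time: 19.97
tool_pos: [0.5651, -0.168, 0.3506]
ee_rot: [-3.141, 0.007, 2.585]
wrist_force: [0.3, -0.8, -1.4]
width: 0.0141
finger_force: 30.0
```

```bash
python3 o.py
```

```text
{'time': 19.967, 'wrist_force': [0.267, -0.778, -1.36], 'wrist_torque': [-0.022, -0.156, 0.037], 'tool_pos': [0.565, -0.168, 0.351], 'ee_rot': [-3.141, 0.007, 2.585], 'width': 0.014} -1.399
```

>>> carry_out(deltas=[{"dx": 0, "dy": 0, "dz": 0, "wx": 0, "wy": 0, "wz": -1, "gripper": 255}, {"dx": 0, "dy": 0, "dz": 0, "wx": 0, "wy": 0, "wz": -1, "gripper": 255}, {"dx": 0, "dy": 0, "dz": 0, "wx": 0, "wy": 0, "wz": -1, "gripper": 255}, {"dx": 0, "dy": 0, "dz": 0, "wx": 0, "wy": 0, "wz": -1, "gripper": 255}, {"dx": 0, "dy": 0, "dz": 0, "wx": 0, "wy": 0, "wz": -1, "gripper": 255}, {"dx": 0, "dy": 0, "dz": 0, "wx": 0, "wy": 0, "wz": -1, "gripper": 255}, {"dx": 0, "dy": 0, "dz": 0, "wx": 0, "wy": 0, "wz": -0.9, "gripper": 255}])

```text
time: 20.55
tool_pos: [0.5642, -0.1675, 0.3452]
ee_rot: [-3.141, -0.002, -2.864]
wrist_force: [0.2, -0.1, -2.9]
width: 0.0139
finger_force: 30.0
```

>>> carry_out(deltas=[{"dx": -0.14, "dy": 0.97, "dz": 0, "wx": 0, "wy": 0, "wz": 0, "gripper": 255}, {"dx": -0.14, "dy": 0.97, "dz": 0, "wx": 0, "wy": 0, "wz": 0, "gripper": 255}, {"dx": -0.14, "dy": 0.97, "dz": 0, "wx": 0, "wy": 0, "wz": 0, "gripper": 255}, {"dx": -0.14, "dy": 0.97, "dz": 0, "wx": 0, "wy": 0, "wz": 0, "gripper": 255}, {"dx": -0.14, "dy": 0.97, "dz": 0, "wx": 0, "wy": 0, "wz": 0, "gripper": 255}, {"dx": -0.14, "dy": 0.97, "dz": 0, "wx": 0, "wy": 0, "wz": 0, "gripper": 255}, {"dx": -0.14, "dy": 0.97, "dz": 0, "wx": 0, "wy": 0, "wz": 0, "gripper": 255}, {"dx": -0.14, "dy": 0.97, "dz": 0, "wx": 0, "wy": 0, "wz": 0, "gripper": 255}, {"dx": -0.14, "dy": 0.97, "dz": 0, "wx": 0, "wy": 0, "wz": 0, "gripper": 255}, {"dx": -0.14, "dy": 0.97, "dz": 0, "wx": 0, "wy": 0, "wz": 0, "gripper": 255}, {"dx": -0.14, "dy": 0.97, "dz": 0, "wx": 0, "wy": 0, "wz": 0, "gripper": 255}, {"dx": -0.14, "dy": 0.97, "dz": 0, "wx": 0, "wy": 0, "wz": 0, "gripper": 255}, {"dx": -0.14, "dy": 0.97, "dz": 0, "wx": 0, "wy": 0, "wz": 0, "gripper": 255}, {"dx": -0.14, "dy": 0.97, "dz": 0, "wx": 0, "wy": 0, "wz": 0, "gripper": 255}, {"dx": -0.14, "dy": 0.97, "dz": 0, "wx": 0, "wy": 0, "wz": 0, "gripper": 255}, {"dx": -0.14, "dy": 0.97, "dz": 0, "wx": 0, "wy": 0, "wz": 0, "gripper": 255}, {"dx": -0.14, "dy": 0.97, "dz": 0, "wx": 0, "wy": 0, "wz": 0, "gripper": 255}, {"dx": -0.14, "dy": 0.97, "dz": 0, "wx": 0, "wy": 0, "wz": 0, "gripper": 255}, {"dx": -0.14, "dy": 0.97, "dz": 0, "wx": 0, "wy": 0, "wz": 0, "gripper": 255}])

```text
time: 22.13
tool_pos: [0.5163, 0.2026, 0.3453]
ee_rot: [-3.14, -0.001, -2.87]
wrist_force: [0.5, 0.3, -3.3]
width: 0.0138
finger_force: 30.0
```

>>> carry_out(deltas=[{"dx": -0.14, "dy": 0.97, "dz": 0, "wx": 0, "wy": 0, "wz": 0, "gripper": 255}, {"dx": -0.14, "dy": 0.97, "dz": 0, "wx": 0, "wy": 0, "wz": 0, "gripper": 255}, {"dx": -0.14, "dy": 0.97, "dz": 0, "wx": 0, "wy": 0, "wz": 0, "gripper": 255}, {"dx": -0.14, "dy": 0.9, "dz": 0, "wx": 0, "wy": 0, "wz": 0, "gripper": 255}, {"dx": 0, "dy": 0, "dz": 0, "wx": 0, "wy": 0, "wz": 0, "gripper": 255}, {"dx": 0, "dy": 0, "dz": 0, "wx": 0, "wy": 0, "wz": 0, "gripper": 255}, {"dx": 0, "dy": 0, "dz": 0, "wx": 0, "wy": 0, "wz": 0, "gripper": 255}])

```text
time: 22.72
tool_pos: [0.5069, 0.2779, 0.3455]
ee_rot: [-3.14, -0.001, -2.87]
wrist_force: [-0.5, -0.6, -2.6]
width: 0.0139
finger_force: 30.0
```

```bash
python3 o.py; python3 - <<'E'
from h import *
s=np.mean([eyes.snapshot("side").astype(float) for _ in range(4)],0).astype(np.uint8)
cv2.imwrite("pics/m8.png",crop(s,165,165,80,100,480,600))
o=robot.get_obs();p=np.array(o["tool_pos"]);k=6
for q,z in((-.045,.078),(.045,.078),(0,.11),(0,.171)):
    b=np.array([np.cos(.27),np.sin(.27),0]);print(((proj("side",p+q*b-[0,0,z])-[165,165]+.5)*k).round(1))
for h in((.510,.278,.045),(.5125,.277,.045)): print("hole",((proj("side",h)-[165,165]+.5)*k).round(1))
E
```

```text
{'time': 22.717, 'wrist_force': [-0.534, -0.562, -2.603], 'wrist_torque': [0.13, -0.137, -0.029], 'tool_pos': [0.507, 0.278, 0.346], 'ee_rot': [-3.14, -0.001, -2.87], 'width': 0.014} -1.439
[349.  160.4]
[133.2 116.3]
[243.8 213.8]
[252.3 350.7]
hole [263.1 610.9]
hole [260.4 607.2]
```

View pics/m8.png

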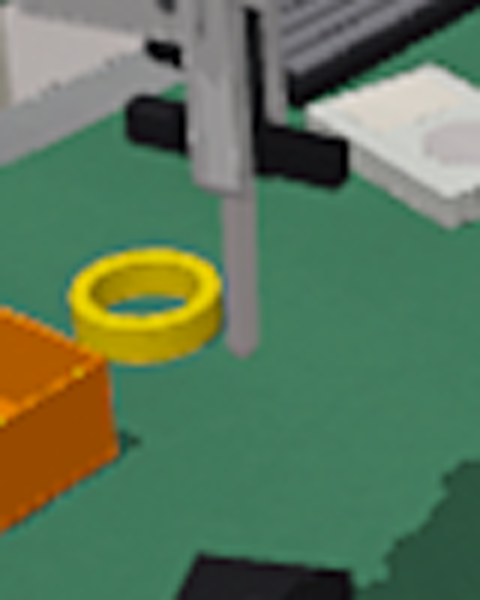

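The tip leans about 2.5 mm toward tool -x. Returning to the grip pose accounts for that. I'll correct and descend to just above the hole.

>>> carry_out(deltas=[{"dx": -0.15, "dy": -0.05, "dz": 0, "wx": 0, "wy": 0, "wz": 0, "gripper": 255}, {"dx": 0, "dy": 0, "dz": 1, "wx": 0, "wy": 0, "wz": 0, "gripper": 255}, {"dx": 0, "dy": 0, "dz": 1, "wx": 0, "wy": 0, "wz": 0, "gripper": 255}, {"dx": 0, "dy": 0, "dz": 1, "wx": 0, "wy": 0, "wz": 0, "gripper": 255}, {"dx": 0, "dy": 0, "dz": 1, "wx": 0, "wy": 0, "wz": 0, "gripper": 255}, {"dx": 0, "dy": 0, "dz": 1, "wx": 0, "wy": 0, "wz": 0, "gripper": 255}, {"dx": 0, "dy": 0, "dz": 1, "wx": 0, "wy": 0, "wz": 0, "gripper": 255}, {"dx": 0, "dy": 0, "dz": 0.2, "wx": 0, "wy": 0, "wz": 0, "gripper": 255}, {"dx": 0, "dy": 0, "dz": 0.1, "wx": 0, "wy": 0, "wz": 0, "gripper": 255}, {"dx": 0, "dy": 0, "dz": 0.1, "wx": 0, "wy": 0, "wz": 0, "gripper": 255}, {"dx": 0, "dy": 0, "dz": 0.1, "wx": 0, "wy": 0, "wz": 0, "gripper": 255}, {"dx": 0, "dy": 0, "dz": 0.1, "wx": 0, "wy": 0, "wz": 0, "gripper": 255}, {"dx": 0, "dy": 0, "dz": 0.1, "wx": 0, "wy": 0, "wz": 0, "gripper": 255}])

```text
time: 24.0
tool_pos: [0.5105, 0.2786, 0.2133]
ee_rot: [3.141, 0.002, -2.869]
wrist_force: [0.4, -0.6, -2.1]
width: 0.0139
finger_force: 30.0
```

```bash
python3 o.py
```

```text
{'time': 24.0, 'wrist_force': [0.402, -0.577, -2.124], 'wrist_torque': [0.101, -0.091, 0.007], 'tool_pos': [0.51, 0.279, 0.213], 'ee_rot': [3.141, 0.002, -2.869], 'width': 0.014} -1.441
```

>>> carry_out(deltas=[{"dx": 0, "dy": 0, "dz": 0.1, "wx": 0, "wy": 0, "wz": 0, "gripper": 255}, {"dx": 0, "dy": 0, "dz": 0.15, "wx": 0, "wy": 0, "wz": 0, "gripper": 255}, {"dx": 0, "dy": 0, "dz": 0.15, "wx": 0, "wy": 0, "wz": 0, "gripper": 255}, {"dx": 0, "dy": 0, "dz": 0, "wx": 0, "wy": 0, "wz": 0, "gripper": 255}])

```text
time: 24.33
tool_pos: [0.5098, 0.2788, 0.2034]
ee_rot: [3.141, -0.0, -2.869]
wrist_force: [0.0, 1.9, -2.0]
width: 0.0139
finger_force: 30.0
```

```bash
python3 o.py
```

```text
{'time': 24.333, 'wrist_force': [0.046, 1.931, -2.01], 'wrist_torque': [0.483, -0.14, 0.031], 'tool_pos': [0.51, 0.279, 0.203], 'ee_rot': [3.141, -0.0, -2.869], 'width': 0.014} -1.441
```

>>> carry_out(deltas=[{"dx": 0, "dy": 0.05, "dz": 0.2, "wx": 0, "wy": 0, "wz": 0, "gripper": 255}, {"dx": 0, "dy": 0, "dz": 0.3, "wx": 0, "wy": 0, "wz": 0, "gripper": 255}, {"dx": 0, "dy": 0, "dz": 0.3, "wx": 0, "wy": 0, "wz": 0, "gripper": 255}, {"dx": 0, "dy": 0, "dz": 0.15, "wx": 0, "wy": 0, "wz": 0, "gripper": 255}, {"dx": 0, "dy": 0, "dz": 0, "wx": 0, "wy": 0, "wz": 0, "gripper": 255}])

```text
time: 24.75
tool_pos: [0.5094, 0.2795, 0.1836]
ee_rot: [3.141, -0.001, -2.869]
wrist_force: [-0.2, 1.9, -3.1]
width: 0.0139
finger_force: 30.0
```

```bash
python3 o.py
```

```text
{'time': 24.75, 'wrist_force': [-0.171, 1.872, -3.14], 'wrist_torque': [0.538, -0.25, 0.011], 'tool_pos': [0.509, 0.279, 0.184], 'ee_rot': [3.141, -0.001, -2.869], 'width': 0.014} -1.439
```

Practically at the bottom. I'll go 2 mm more, open gently, rise straight up and look.

>>> carry_out(deltas=[{"dx": 0, "dy": 0.04, "dz": 0.1, "wx": 0, "wy": 0, "wz": 0, "gripper": 255}, {"dx": 0, "dy": 0, "dz": 0, "wx": 0, "wy": 0, "wz": 0, "gripper": 255}, {"dx": 0, "dy": 0, "dz": 0, "wx": 0, "wy": 0, "wz": 0, "gripper": 180}, {"dx": 0, "dy": 0, "dz": 0, "wx": 0, "wy": 0, "wz": 0, "gripper": 100}, {"dx": 0, "dy": 0, "dz": 0, "wx": 0, "wy": 0, "wz": 0, "gripper": 0}, {"dx": 0, "dy": 0, "dz": 0, "wx": 0, "wy": 0, "wz": 0, "gripper": 0}, {"dx": 0, "dy": 0, "dz": 0, "wx": 0, "wy": 0, "wz": 0, "gripper": 0}, {"dx": 0, "dy": 0, "dz": 0, "wx": 0, "wy": 0, "wz": 0, "gripper": 0}])

```text
time: 25.42
tool_pos: [0.5096, 0.2801, 0.1833]
ee_rot: [-3.141, 0.0, -2.869]
wrist_force: [-0.9, 0.6, -1.0]
width: 0.0504
finger_force: 0.0
```

>>> carry_out(deltas=[{"dx": 0, "dy": 0, "dz": -0.3, "wx": 0, "wy": 0, "wz": 0, "gripper": 0}, {"dx": 0, "dy": 0, "dz": -0.7, "wx": 0, "wy": 0, "wz": 0, "gripper": 0}, {"dx": 0, "dy": 0, "dz": -1, "wx": 0, "wy": 0, "wz": 0, "gripper": 0}, {"dx": 0, "dy": 0, "dz": -1, "wx": 0, "wy": 0, "wz": 0, "gripper": 0}, {"dx": 0, "dy": 0, "dz": -1, "wx": 0, "wy": 0, "wz": 0, "gripper": 0}, {"dx": 0, "dy": 0, "dz": -1, "wx": 0, "wy": 0, "wz": 0, "gripper": 0}, {"dx": 0, "dy": 0, "dz": -1, "wx": 0, "wy": 0, "wz": 0, "gripper": 0}, {"dx": 0, "dy": 0, "dz": -1, "wx": 0, "wy": 0, "wz": 0, "gripper": 0}, {"dx": 0, "dy": 0, "dz": 0, "wx": 0, "wy": 0, "wz": 0, "gripper": 0}, {"dx": 0, "dy": 0, "dz": 0, "wx": 0, "wy": 0, "wz": 0, "gripper": 0}, {"dx": 0, "dy": 0, "dz": 0, "wx": 0, "wy": 0, "wz": 0, "gripper": 0}])

```text
time: 26.33
tool_pos: [0.5092, 0.28, 0.3219]
ee_rot: [-3.141, -0.002, -2.869]
wrist_force: [-0.0, -0.8, -1.1]
width: 0.0939
finger_force: 0.0
```

```bash
python3 o.py; python3 - <<'E'
from h import *
s=np.mean([eyes.snapshot("side").astype(float) for _ in range(4)],0).astype(np.uint8)
cv2.imwrite("pics/m9.png",np.hstack([crop(s,180,225,60,90,400,600),crop(s,230,150,60,90,400,600)]))
E
```

```text
{'time': 26.333, 'wrist_force': [-0.032, -0.753, -1.059], 'wrist_torque': [0.083, -0.163, -0.06], 'tool_pos': [0.509, 0.28, 0.322], 'ee_rot': [-3.141, -0.002, -2.869], 'width': 0.094} -1.438
```

View pics/m9.png

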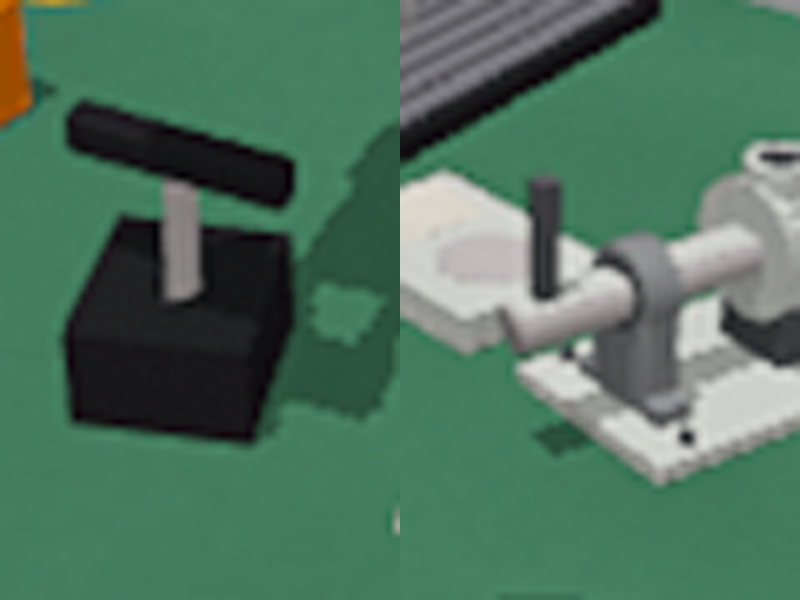

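The key stands upright and fully seated: the bar's middle is at about side pixel (207,248), as at the start. The lever is still upright, so I'm handing in.

```bash
python3 -c "
from bench import robot
print(robot.close_job())"
```

```text
the job is handed in; nothing more can be done
None
```

The job is handed in: the lever is upright, the setscrew is turned about 0.26 rad (15°) past firm (judged from torque and tool yaw), and the key is back upright in its stand; no verdict was shown.

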